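Wedge a glass tile tight against its edge strip for bonding

ROBOT

A 6-joint arm with a two-finger parallel gripper is mounted at the origin on a cart in front of the work surface, level with it; the furniture and walls round the work are solid. World frame = base frame: x ahead of the robot, y to its left, z up, the work surface at z = 0. Lengths are in m, angles in rad, forces in N, time in s.
With the tool pointing down it reaches from about 0.35 to 0.85 m from the base axis. Payload 8.1 kg.
Tool frame: the origin (TCP) lies at the centre of the arm's flange, where the gripper is bolted on; the fingertips stand 186 mm ahead of it and the grasp point (between the pads) lies 167 mm ahead of it (robot.grasp_offset is the distance from the TCP to the grasp point, in m); z points along the fingers, y is the line along which they close (so a half turn about z gives the same grasp; the last joint's range is limited). The gripper opens to 93 mm and grips with 3 to 60 N. Pads are 15 mm wide; open, the fingers measure 128 mm over their backs; the gripper's body (75 mm by 188 mm) begins 65 mm behind the grasp point.
Start: joints at [-1.283, 0.13, 1.488, -0, 1.523, -0.085], TCP at [0.219, -0.559, 0.405] pointing down, gripper open.
Joint ranges: [-2.96, 2.96], [-0.89, 2.26], [0.02, 2.5], [-1.34, 4.48], [0, 2.73], [-2.66, 2.66]. Speed limits (rad/s): [2.39, 2.39, 2.79, 3.14, 3.14, 3.14].

INTERFACE

Orientations are given as a rotation vector (axis times angle).
In Python, from plant import robot gives the robot as it stands.
- The arm moves only by the tool drive_tool, never from a script. Its argument "moves" is one flat list of numbers, 7 for each row, row after row: the finger opening in mm, from 0 to 93, then the shift along the tool's x, y, z in mm, then the turn, a rotation vector about the tool's x, y, z in degrees. A call has 1 to 8 rows; each row shifts and turns the commanded pose from where the row before left it, along the tool's axes as they then stand; what a row does not reach is not made up. A row lasts 1/10 s, in which the tool goes at most 50 mm and 8.59 degrees, less where a joint would pass 70% of its speed; a pose out of reach is approached as far as the arm can. A call is refused whole if a number of a shift passes 50 or a number of a turn 8.59, either way. A call with a gripper value outside its range is refused whole. The fingers move at their own pace and stop on an object; "grip_force" is the grip in N (left out, the last holds). Time passes only in rows, so rows that do not move let the fingers close. It gives the time, the measured TCP pose, the force, the opening and the grip force at its end, in the units of the state.
- robot.read_state(): the state, without advancing time (a new reading comes with each control period).
- robot.read_camera(name): name is "side" or "top"; returns a dict with "color" (400x640x3 uint8, red, green, blue), "depth" (400x640 float32, m along the optical axis (not along the pixel's ray), 0 where there is no reading), "mtx" (3x3 intrinsics, pixels), "R" (3x3) and "t" (3): a world point X has camera coordinates R X + t. Camera axes: x right, y down, z forward; pixel columns grow to the right and rows downward; lengths in m; the calibration is good to about 2 mm. A picture is of the moment at which its call begins.
- robot.close_job(): hands the job in; it is judged then, once.
The state is a dict: "t": time; "q": joint angles; "dq": joint speeds; "joint_torque": joint torques, N m; "tool_pos": TCP position; "orientation": TCP orientation; "force": force on the tool from outside, world axes, zero at the start; "wrist_torque": the same for the moment, N m; "opening": finger opening in m; "gripper_force": force on a finger pad.
Only numpy, scipy, OpenCV 4.12 (cv2) and the standard library are available. Lean on these libraries where they do the work, as an engineer would, in place of code of your own. Each camera call takes 0.05 s, during which the arm holds its last target. There are 200 camera calls.

TASK

The green glass tile on the bonding board is about to be edge-bonded to the amber glass strip. Push the knob of the blue hold-down fully down, so that its sprung foot bears on the tile, and leave it down; then slide the wooden wedge, thin end first from the outer end of the board, into the gap between the tile and the slim brass dog (only that gap is wide enough for it), until the tile is pressed flush against the strip along its whole length. Finish holding: keep hold of the wedge and keep pushing it, as the adhesive is grabbing; leave the things lying around alone.

Things in the scene. Friction and masses are not known exactly. Their poses are not given: they have to be found in the camera images.
- board: Fixed aluminium board, 180 x 236 mm, top 12 mm above the bench; hold-down with a blue arm (20 mm wide, top 80 mm up) over its middle. Origin: at bench height below the centre of the tile's final place. x across the board towards the strip (roughly away from the robot), y to the left along the strip, z up. Strip's near face at x = +30 mm, end stops at y = +-78 mm, both dogs at x = -55 mm.
- tile_mid (a point): Centre of the green glass tile, 60 (x) x 150 (y) x 15 mm, 0.33 kg, loose on the board's plate (this centre at z 19.5 mm); axes along its sides. It starts 2 to 5 mm short of the strip and hardly askew; flush, its centre is at board x = 0.
- tile_left (a point): Middle of the upright edge at the left (+y) end of the tile's far face, the face that goes against the strip.
- tile_right (a point): The same at the right (-y) end of the tile's far face.
- joint_left (a point): Point on the strip's near face where tile_left lies when the tile is flush.
- joint_right (a point): Point on the strip's near face where tile_right lies when the tile is flush.
- slim_dog: Fixed brass dog (upright round stop), 14 mm diameter, 22.5 mm high, origin at the centre of its foot, on the plate. At x = -55 mm of the board and y = +52 or -52 mm: the two dogs change places from start to start. With the tile flush the gap from it to the tile's near edge is 18 mm (13 to 16 mm at the start).
- thick_dog: Fixed brass dog, 38 mm diameter, 22.5 mm high, origin at the centre of its foot, in the other dog hole. Its gap to the tile is at most 6 mm, too narrow for the wedge.
- knob_top (a point): Centre of the top of the hold-down's black knob (34 mm diameter), above board x = 0, y = 0; 132 mm above the bench when up, 104 mm when fully down. Push it from above.
- plunger (a joint): How far the hold-down's plunger has been pushed down: 0 up, 0.028 m fully down at a hard stop. It slides stiffly (about 7 N, and up to 3 N more as the spring is compressed) and stays where it is left.
- foot (a joint): How far the sprung foot below the plunger is pushed up into it: 0 when free, about 0.008 m when the plunger is fully down with the 15 mm tile below it. The spring gives 0.35 N per mm.
- wedge_grip (a point): Centre of the parallel tail of the wooden wedge, 20 mm above its underside; x points to the thin end, z up. Wedge: 40 mm high, 140 mm long, about 0.1 kg, lies on its underside. Tail (x -20 to +20 mm) 24.7 mm wide: take it across that. From there both sides taper evenly (4.8 degrees each) to 8 mm at x = 120 mm. It is 18 mm wide 60 mm from the thin end.
- wedge_tip (a point): Middle of the thin end face of the wedge, 120 mm along x from wedge_grip. With the tile flush it is some 60 mm past the slim dog's centre, towards the middle of the board.
- strip: Fixed amber glass strip, 14 x 150 x 15 mm, lying along a 26 mm high steel fence; origin at the centre of its underside.
- tile: The green tile again: origin at the centre of its underside.
- wedge: The wedge again: origin on its underside below wedge_grip.
- foot_sole: The round rubber sole of the hold-down's foot, 21 mm across; origin at the centre of its underside.
- pad_green: Bystander: black hand pad with green dots, 56 x 92 x 22 mm, behind the board; leave it alone.
- blank_clear: Bystander: clear glass piece, 71 x 73 x 24 mm, on the left near the robot; leave it alone.
- marker_black: Bystander: black and white marker, 135 mm long, on the right near the robot; leave it alone.
Things that resemble listed ones, but are neither listed nor needed, are in the scene too. What is meant by the wedge is not turquoise, and is the larger of those in its own colour.

How it is judged:
By the outcome, as a careful person would: the job done as asked, in the order asked, and still so for the second after the job is handed in, while the arm keeps its last pose, push and grip.
It also fails if it takes over 54 s, if anything falls off the work surface, if the arm or the gripper's body presses on something with over 40 N, if the wrist force passes 120 N, or if a joint passes its speed limit or range.

## Working session

There is one attempt and no reset: what is moved stays moved. The work goes in short steps, Python scripts to look and compute and a tool call to move; the robot and the scene stay as the last step left them, time stands still between calls to the robot, and variables do not carry over. Pictures are saved under pics/ and viewed, at most 10 in all, crops included, and the job is handed in when it is done.

Besides the shell and the picture viewer there is one more tool, called after "Emit:" by a JSON object that holds its "fn" and its "kwargs". drive_tool: Moves the arm, as the interface text tells. Its arguments: {"type":"object","properties":{"moves":{"type":"array","items":{"type":"number"}},"grip_force":{"type":"number"}},"required":["moves"]}

```bash
mkdir -p pics; ls; python3 - <<'E'
from plant import robot
import cv2,numpy as np
for n in("top","side"):
    c=robot.read_camera(n); cv2.imwrite(f"pics/{n}0.png",c["color"][:,:,::-1]); np.savez(f"pics/{n}0.npz",**c)
    print(n,c["mtx"].tolist(),(-c["R"].T@c["t"]).round(3),c["R"].round(2).tolist())
s=robot.read_state();print(s)
E
```

```text
pics
top [[519.506859031113, 0.0, 315.6899114139253], [0.0, 519.506859031113, 202.39396256172122], [0.0, 0.0, 1.0]] [ 0.391 -0.063  1.422] [[-0.02, -1.0, -0.0], [-0.99, 0.02, -0.12], [0.12, -0.0, -0.99]]
side [[385.91289700464876, 0.0, 310.2698250408828], [0.0, 385.91289700464876, 194.12756975984198], [0.0, 0.0, 1.0]] [0.899 0.273 0.878] [[-0.68, 0.73, -0.0], [0.62, 0.57, -0.54], [-0.39, -0.37, -0.84]]
{'t': 0.1, 'q': array([-1.28337543e+00,  1.31081835e-01,  1.48915568e+00, -2.31898123e-05,
        1.52300842e+00, -8.53621009e-02]), 'dq': array([-0.0011781 , -0.00077808, -0.00281494, -0.00078405, -0.00035929,
       -0.00060787]), 'joint_torque': array([ 3.07627251e-04, -5.61344433e+01, -4.93095481e+01,  7.69657572e-02,
        2.92008987e-02, -6.28978478e-05]), 'tool_pos': array([ 0.21850497, -0.5585791 ,  0.40380244]), 'orientation': array([-3.08556378e+00, -5.81878801e-01,  2.97966190e-04]), 'force': array([ 0.01182138, -0.16825658, -0.18959599]), 'wrist_torque': array([-0.02984303, -0.03809358, -0.01443669]), 'gripper_force': 0.0, 'opening': 0.09271090774120963}
```

View pics/top0.png

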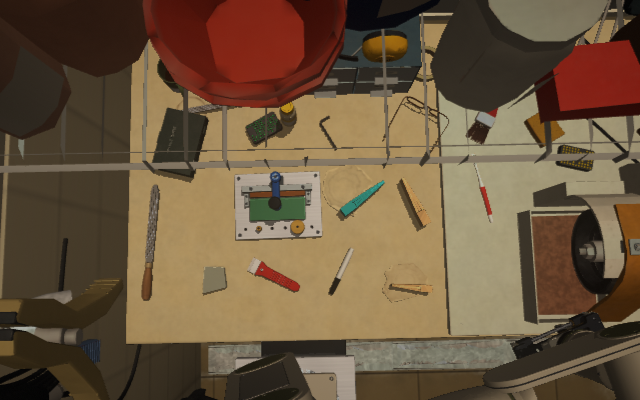

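View pics/side0.png

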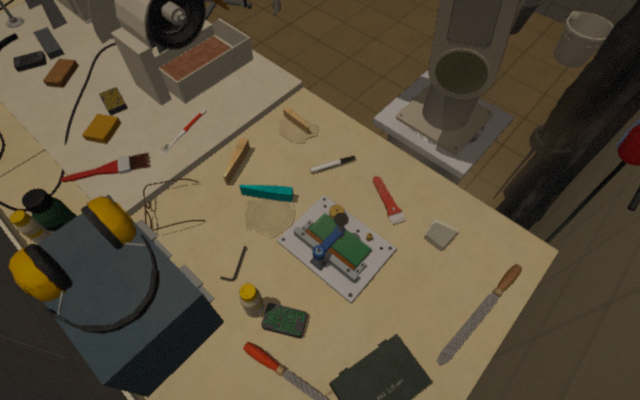

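The top view shows the board centred near (279,206). The slim dog is at (258,229), so on the left (+y), the thick dog is at (297,227), and the knob is near (276,203). The large wooden wedge runs from (404,181) to (424,226), and the smaller decoy is at (410,289). Next I'll enlarge both areas.

```bash
python3 - <<'E'
import cv2,numpy as np
c=np.load("pics/top0.npz"); im=c["color"][:,:,::-1]
a=cv2.resize(im[165:245,228:328],None,fx=5,fy=5,interpolation=cv2.INTER_CUBIC)
b=cv2.resize(im[170:234,385:440],None,fx=5,fy=5,interpolation=cv2.INTER_CUBIC)
o=np.zeros((400,780,3),np.uint8);o[:,:500]=a;o[:320,502:777]=b
o=np.clip(o*1.5,0,255).astype(np.uint8)
cv2.imwrite("pics/crop0.png",o)
d=c["depth"]
for u,v in [(279,206),(414,203),(404,185),(420,218),(300,160),(225,180),(430,163),(290,240),(276,203),(297,227)]: 
    z=d[v,u]; K=c["mtx"]; p=c["R"].T@(np.array([(u-K[0,2])*z/K[0,0],(v-K[1,2])*z/K[1,1],z])-c["t"]); print(u,v,p.round(3))
E
```

```text
279 206 [0.54  0.026 0.129]
414 203 [ 0.55  -0.328  0.045]
404 185 [ 0.6   -0.305  0.036]
420 218 [ 0.51  -0.343  0.044]
300 160 [ 0.476 -0.052  1.01 ]
225 180 [0.63  0.184 0.002]
430 163 [ 0.471 -0.157  1.009]
290 240 [ 0.46   0.006 -0.002]
276 203 [0.548 0.034 0.125]
297 227 [ 0.493 -0.015  0.035]
```

View pics/crop0.png

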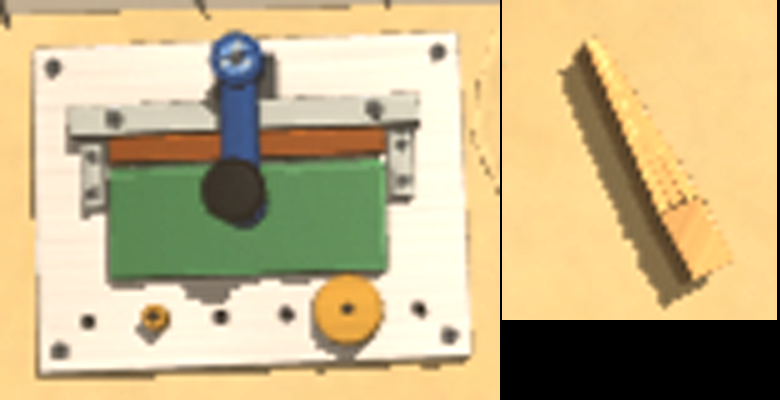

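Enlarged: the slim dog's top is at (258.6,228.2), the thick dog's at (297.4,226.6) and the knob at (274.6,203). The wedge's thin end is at (402.6,178.4) and its tail end at (427,224.4). The board's corners are clear.

```bash
cat > h.py <<'E'
import numpy as np,cv2
def ray(c,u,v,zw):
    d=c["R"].T@np.linalg.inv(c["mtx"])@np.array([u,v,1.]);o=-c["R"].T@c["t"];return o+d*(zw-o[2])/d[2]
def cloud(c):
    K=c["mtx"];z=c["depth"];v,u=np.mgrid[:400,:640]
    P=np.stack([(u-K[0,2])*z/K[0,0],(v-K[1,2])*z/K[1,1],z],-1)
    return (P-c["t"])@c["R"]
E
python3 - <<'E'
from h import *
c=np.load("pics/top0.npz")
pc=lambda x,y:(228+x/5,165+y/5)
C=[ray(c,*pc(*p),.012)[:2] for p in [(35,48),(455,33),(470,358),(38,375)]]
C=np.array(C);print("corners",C.round(4).tolist(),"ctr",C.mean(0))
S=ray(c,258.6,228.2,.0345)[:2];T=ray(c,297.4,226.6,.0345)[:2];k=ray(c,274.6,203,.132)[:2]
print("slim",S,"thick",T,"dist",np.linalg.norm(S-T),"knob",k)
yv=(S-T)/np.linalg.norm(S-T);a=np.arctan2(-yv[0],yv[1]);print("yaw dogs",np.degrees(a))
for i,j in((1,0),(2,3)):
    w=C[j]-C[i];print("edge yaw",np.degrees(np.arctan2(-w[0],w[1])),np.linalg.norm(w))
w=C[0]-C[3];print(np.degrees(np.arctan2(w[1],w[0])),np.linalg.norm(w));w=C[1]-C[2];print(np.degrees(np.arctan2(w[1],w[0])))
x=np.array([np.cos(a),np.sin(a)]);print("origin from dogs",(S+T)/2+.055*x)
print("tile corners",[ray(c,*pc(*p),.027)[:2].round(4).tolist() for p in [(108,163),(386,157),(386,270),(108,278)]])
W=cloud(c);m=np.zeros((400,640),bool);m[172:232,390:436]=1
P=W[m&(W[...,2]>.03)&(W[...,2]<.055)];print(len(P),np.median(P[:,2]))
print(cv2.minAreaRect((P[:,:2]*1000).astype(np.float32)))
q=P[:,:2].mean(0);u,s,vt=np.linalg.svd(P[:,:2]-q);t=(P[:,:2]-q)@vt[0];print(vt[0],t.min(),t.max(),q)
print("tip,tail",ray(c,402.6,178.6,.04),ray(c,427,224.4,.04))
E
```

```text
corners [[0.6425, 0.1544], [0.6462, -0.0768], [0.4672, -0.0811], [0.4628, 0.1531]] ctr [0.55467137 0.03741549]
slim [0.49189846 0.08815197] thick [ 0.49406829 -0.0156429 ] dist 0.10381754526897212 knob [0.5470998  0.03709714]
yaw dogs 1.1975903608766592
edge yaw 0.9061675996094135 0.23126282108519686
edge yaw 1.084003551213433 0.23432870583321663
0.414921793068623 0.1797344847070783
1.3938909004182063
origin from dogs [0.54797136 0.03740406]
tile corners [[0.5759, 0.1127], [0.5761, -0.0378], [0.5147, -0.0367], [0.5134, 0.1131]]
396 0.03948041633287046
((556.4486083984375, -329.31207275390625), (139.49224853515625, 27.029644012451172), 27.106321334838867)
[-0.90189573 -0.43195381] -0.08103305137599896 0.05831552868564442 [ 0.54674723 -0.33500027]
tip,tail [ 0.61738686 -0.30127258  0.04      ] [ 0.49249175 -0.36130381  0.04      ]
```

Board origin is about (0.548, 0.037) with yaw about 1.1°. The wedge grip is at about (0.512, -0.3515), with its tip direction at 25.6°. First I'll go to the knob with the fingers closed.

Emit:
{"fn": "drive_tool", "kwargs": {"moves": [0,37,-31,0,0,0,0,0,37,-31,0,0,0,0,0,37,-31,0,0,0,0,0,37,-31,0,0,0,0,0,37,-31,0,0,0,0,0,37,-31,0,0,0,0,0,37,-31,0,0,0,0,0,37,-31,0,0,0,0], "grip_force": 20}}

```text
t: 0.9
tool_pos: [0.4042, -0.2181, 0.4045]
orientation: [-3.087, -0.582, 0.0]
force: [1.0, -0.0, 0.3]
opening: 0.0335
gripper_force: 0.0
```

Emit:
{"fn": "drive_tool", "kwargs": {"moves": [0,37,-31,0,0,0,0,0,37,-31,0,0,0,0,0,37,-31,0,0,0,0,0,37,-31,0,0,0,0,0,37,-31,0,0,0,0,0,37,-31,0,0,0,0,0,0,0,0,0,0,0,0,0,0,0,0,0,0]}}

```text
t: 1.7
tool_pos: [0.5429, 0.0351, 0.4039]
orientation: [-3.086, -0.586, 0.003]
force: [-0.4, -0.8, 0.1]
opening: 0.0008
gripper_force: 0.0
```

```bash
cat >> h.py <<'E'
from scipy.spatial.transform import Rotation as Ro
def rel(s,xy,z=None):
    """shift in tool axes (mm) from the state to a world TCP point; psi = heading of tool x (deg)"""
    R=Ro.from_rotvec(s["orientation"]).as_matrix();d=np.array([*xy,s["tool_pos"][2] if z is None else z])-s["tool_pos"]
    print("t",s["t"],"pos",s["tool_pos"].round(4),"psi",round(float(np.degrees(np.arctan2(R[1,0],R[0,0]))),2),"zaxis",R[:,2].round(3),
     "F",s["force"].round(1),"op",round(float(s["opening"]),4),"gf",s["gripper_force"],"q",s["q"].round(2))
    print("tool shift mm",(R.T@d*1000).round(1))
E
python3 - <<'E'
from h import *; from plant import robot
rel(robot.read_state(),(.5475,.0372))
E
```

```text
t 1.7 pos [0.5429 0.0351 0.4039] psi 21.51 zaxis [-0.002 -0.    -1.   ] F [-0.4 -0.8  0.1] op 0.0008 gf 0.0 q [-0.03 -0.02  1.65 -0.    1.52  1.17]
tool shift mm [ 5.  -0.3 -0. ]
```

Emit:
{"fn": "drive_tool", "kwargs": {"moves": [0,5,0,30,0,0,0,0,0,0,30,0,0,0,0,0,0,15,0,0,0,0,0,0,6,0,0,0,0,0,0,4,0,0,0,0,0,0,4,0,0,0,0,0,0,4,0,0,0,0,0,0,4,0,0,0]}}

```text
t: 2.5
tool_pos: [0.548, 0.0355, 0.3097]
orientation: [3.086, 0.582, 0.003]
force: [-4.2, -2.0, 6.2]
opening: 0.0007
gripper_force: 3.3
```

Emit:
{"fn": "drive_tool", "kwargs": {"moves": [0,0,0,4,0,0,0,0,0,0,4,0,0,0,0,0,0,3,0,0,0,0,0,0,2,0,0,0,0,0,0,0,0,0,0]}}

```text
t: 3.0
tool_pos: [0.548, 0.0356, 0.2965]
orientation: [3.086, 0.582, 0.003]
force: [-1.8, -1.5, 2.7]
opening: 0.0008
gripper_force: 1.5
```

Emit:
{"fn": "drive_tool", "kwargs": {"moves": [0,0,0,3,0,0,0,0,0,0,2,0,0,0,0,0,0,1,0,0,0,0,0,0,1,0,0,0,0,0,0,0,0,0,0]}}

```text
t: 3.5
tool_pos: [0.5483, 0.0356, 0.2926]
orientation: [3.086, 0.582, 0.005]
force: [-14.9, -1.0, 28.0]
opening: 0.0007
gripper_force: 14.0
```

Emit:
{"fn": "drive_tool", "kwargs": {"moves": [0,0,0,1,0,0,0,0,0,0,0,0,0,0]}}

```text
t: 3.7
tool_pos: [0.5484, 0.0356, 0.2926]
orientation: [3.086, 0.582, 0.006]
force: [-19.1, -2.1, 34.4]
opening: 0.0004
gripper_force: 17.2
```

```bash
python3 - <<'E'
from h import *; from plant import robot
rel(robot.read_state(),(.5475,.0372))
c=robot.read_camera("side");im=c["color"][:,:,::-1]
cv2.imwrite("pics/side1.png",cv2.resize(im[170:310,260:420],None,fx=4,fy=4,interpolation=cv2.INTER_CUBIC))
E
```

```text
t 3.7 pos [0.5484 0.0356 0.2926] psi 21.37 zaxis [ 0.004 -0.001 -1.   ] F [-19.1  -2.1  34.4] op 0.0004 gf 17.24729475698041 q [-0.03  0.08  1.76 -0.    1.31  1.17]
tool shift mm [-0.3 -1.8 -0. ]
```

View pics/side1.png

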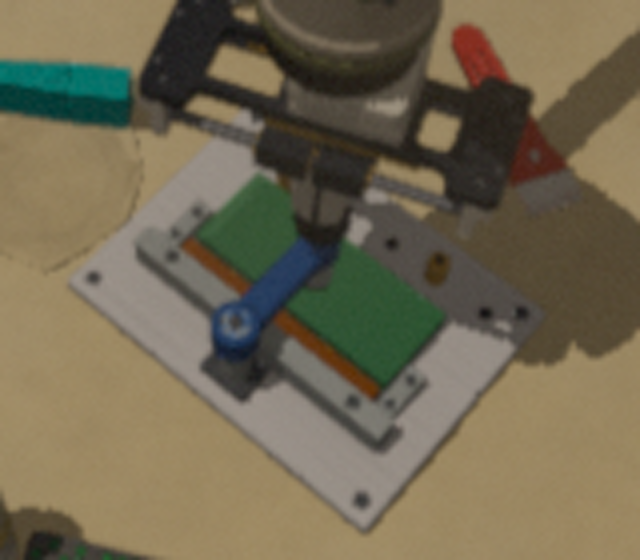

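The reading stays at 0.2926 while the force climbs about 6 N/mm, so this looks like the hard stop. I'll raise the arm, head for the wedge and check the knob height by depth.

Emit:
{"fn": "drive_tool", "kwargs": {"moves": [0,0,0,-20,0,0,0,0,0,0,-45,0,0,0,0,0,0,-45,0,0,0,93,-19,45,0,0,0,0,93,-19,45,0,0,0,0,93,-19,45,0,0,0,0,93,-19,45,0,0,0,0,93,-19,45,0,0,0,0]}}

```text
t: 4.55
tool_pos: [0.5409, -0.2102, 0.3981]
orientation: [3.086, 0.582, 0.003]
force: [0.4, 0.4, -0.2]
opening: 0.036
gripper_force: 0.0
```

Emit:
{"fn": "drive_tool", "kwargs": {"moves": [93,-19,45,0,0,0,0,93,-19,45,0,0,0,0,93,0,0,0,0,0,-8.5,93,0,0,0,0,0,-8.5,93,0,0,0,0,0,-8.5,93,0,0,0,0,0,-8.5,93,0,0,0,0,0,-8.5,93,0,0,0,0,0,-8.5]}}

```text
t: 5.35
tool_pos: [0.5386, -0.3061, 0.3978]
orientation: [2.529, 1.861, 0.001]
force: [-0.2, -0.4, 0.1]
opening: 0.0926
gripper_force: 0.0
```

```bash
python3 - <<'E'
from h import *; from plant import robot
rel(robot.read_state(),(.512,-.3515))
c=robot.read_camera("top");W=cloud(c)
m=np.zeros((400,640),bool);m[192:214,262:290]=1
P=W[m&(W[...,2]>.09)&(W[...,2]<.15)];print("knob",len(P),np.median(P,0) if len(P) else 0)
c0=np.load("pics/top0.npz");W=cloud(c0);P=W[m&(W[...,2]>.09)&(W[...,2]<.15)];print("before",len(P),np.median(P,0))
c=robot.read_camera("side");W=cloud(c);np.savez("pics/side2.npz",**c)
for n,cc in(("before",np.load("pics/side0.npz")),("now",c)):
    W=cloud(cc);d=np.linalg.norm(W[...,:2]-[.547,.037],axis=-1);P=W[(d<.013)&(W[...,2]>.085)&(W[...,2]<.15)];print(n,len(P),np.median(P,0) if len(P) else 0)
E
```

```text
t 5.35 pos [ 0.5386 -0.3061  0.3978] psi 72.71 zaxis [ 0.001 -0.001 -1.   ] F [-0.2 -0.4  0.1] op 0.0926 gf 0.0 q [-0.6   0.18  1.44  0.    1.51 -0.3 ]
tool shift mm [-51.3 -11.9   0. ]
knob 129 [0.54804424 0.0383073  0.10534137]
before 133 [0.54790512 0.03879216 0.12985396]
before 105 [0.54964862 0.03866725 0.1315631 ]
now 89 [0.5478522  0.03764084 0.10629573]
```

Depth says the knob went down only about 25 mm. Both cameras and the tool reading agree it is about 2.5 mm short. I'll push it again, harder and with the side load relieved.

Emit:
{"fn": "drive_tool", "kwargs": {"moves": [0,41.4,-11.7,0,0,0,0,0,41.4,-11.7,0,0,0,0,0,41.4,-11.7,0,0,0,0,0,41.4,-11.7,0,0,0,0,0,41.4,-11.7,0,0,0,0,0,41.4,-11.7,0,0,0,0,0,41.4,-11.7,0,0,0,0,0,41.4,-11.7,0,0,0,0]}}

```text
t: 6.25
tool_pos: [0.5495, 0.0398, 0.3976]
orientation: [2.54, 1.847, 0.002]
force: [0.1, -0.4, -0.3]
opening: 0.0339
gripper_force: 0.0
```

Emit:
{"fn": "drive_tool", "kwargs": {"moves": [0,0,0,30,0,0,0,0,0,0,30,0,0,0,0,0,0,30,0,0,0,0,0,0,10,0,0,0,0,0,0,0,0,0,0]}}

```text
t: 6.75
tool_pos: [0.5492, 0.038, 0.2957]
orientation: [-2.537, -1.85, 0.003]
force: [0.0, 0.9, 0.1]
opening: 0.0006
gripper_force: 0.0
```

```bash
python3 - <<'E'
from h import *; from plant import robot
rel(robot.read_state(),(.5475,.0377))
E
```

```text
t 6.75 pos [0.5492 0.038  0.2957] psi 72.2 zaxis [-0.002  0.    -1.   ] F [0.  0.9 0.1] op 0.0006 gf 0.0 q [-0.02  0.08  1.75  0.    1.32  0.29]
tool shift mm [-0.8 -1.5  0. ]
```

Emit:
{"fn": "drive_tool", "kwargs": {"moves": [0,0,-1,3,0,0,0,0,0,-0.5,2,0,0,0,0,0,-0.5,2,0,0,0,0,0,0,0,0,0,0]}}

```text
t: 7.15
tool_pos: [0.5487, 0.0385, 0.2929]
orientation: [2.534, 1.852, 0.005]
force: [-3.3, -1.2, 12.1]
opening: 0.0006
gripper_force: 5.5
```

Emit:
{"fn": "drive_tool", "kwargs": {"moves": [0,0,-1.5,2,0,0,0,0,0,-0.5,2,0,0,0,0,0,0,0,0,0,0]}}

```text
t: 7.45
tool_pos: [0.548, 0.0388, 0.2926]
orientation: [2.531, 1.85, 0.01]
force: [-9.2, -3.0, 30.9]
opening: 0.0004
gripper_force: 15.6
```

Emit:
{"fn": "drive_tool", "kwargs": {"moves": [0,0,-1,2,0,0,0,0,0,-1,2,0,0,0,0,0,0,0,0,0,0]}}

```text
t: 7.75
tool_pos: [0.5473, 0.039, 0.2924]
orientation: [2.528, 1.848, 0.015]
force: [-15.5, -4.5, 52.1]
opening: 0.0006
gripper_force: 25.9
```

Emit:
{"fn": "drive_tool", "kwargs": {"moves": [0,0,-0.5,2,0,0,0,0,0,0,0,0,0,0]}}

```text
t: 7.95
tool_pos: [0.5472, 0.0391, 0.2922]
orientation: [2.528, 1.847, 0.017]
force: [-20.3, -5.4, 65.1]
opening: 0.0003
gripper_force: 32.0
```

It is rigid at the same height under 65 N, far above the plunger's 10 N, so it is at the hard stop. On to the wedge.

Emit:
{"fn": "drive_tool", "kwargs": {"moves": [0,0,0,-30,0,0,0,0,0,0,-45,0,0,0,0,0,0,-45,0,0,0,93,-47,11,0,0,0,0,93,-47,11,0,0,0,0,93,-47,11,0,0,0,0,93,-47,11,0,0,0,0,93,-47,11,0,0,0,0]}}

```text
t: 8.75
tool_pos: [0.5242, -0.2025, 0.4012]
orientation: [2.535, 1.853, 0.002]
force: [1.5, 0.3, -0.0]
opening: 0.0362
gripper_force: 0.0
```

Emit:
{"fn": "drive_tool", "kwargs": {"moves": [93,-47,11,0,0,0,0,93,-47,11,0,0,0,0,93,-47,11,0,0,0,0,93,0,0,0,0,0,-8.5,93,0,0,0,0,0,-8.5,93,0,0,0,0,0,-8.5,93,0,0,0,0,0,-8.5,93,0,0,0,0,0,-8.5]}}

```text
t: 9.55
tool_pos: [0.5133, -0.3452, 0.4008]
orientation: [1.683, 2.651, -0.0]
force: [0.6, 0.5, 0.1]
opening: 0.0926
gripper_force: 0.0
```

Emit:
{"fn": "drive_tool", "kwargs": {"moves": [93,0,0,0,0,0,-8.5,93,0,0,0,0,0,-8.5,93,0,0,0,0,0,-8.5,93,0,0,0,0,0,-8.5,93,0,0,0,0,0,-8.5,93,0,0,0,0,0,-8.5,93,0,0,0,0,0,-8.5,93,0,0,0,0,0,0]}}

```text
t: 10.35
tool_pos: [0.5134, -0.3451, 0.4008]
orientation: [0.151, 3.137, -0.001]
force: [0.3, 1.2, -0.6]
opening: 0.0929
gripper_force: 0.0
```

```bash
python3 - <<'E'
from h import *; from plant import robot
rel(robot.read_state(),(.512,-.3515))
E
```

```text
t 10.35 pos [ 0.5134 -0.3451  0.4008] psi 174.47 zaxis [ 0.001 -0.001 -1.   ] F [ 0.3  1.2 -0.6] op 0.0929 gf 0.0 q [-0.67  0.18  1.44  0.    1.52 -2.15]
tool shift mm [ 0.7 -6.5  0. ]
```

Emit:
{"fn": "drive_tool", "kwargs": {"moves": [93,1,-6.5,0,0,0,0,93,0,0,0,0,0,-8.3,93,0,0,0,0,0,-8.3,93,0,0,0,0,0,-8.3,93,0,0,40,0,0,0,93,0,0,40,0,0,0,93,0,0,40,0,0,0,93,0,0,20,0,0,0]}}

```text
t: 11.15
tool_pos: [0.5103, -0.3508, 0.2556]
orientation: [0.517, -3.095, -0.006]
force: [-0.0, -0.2, 0.1]
opening: 0.0928
gripper_force: 0.0
```

```bash
python3 - <<'E'
from h import *; from plant import robot
rel(robot.read_state(),(.512,-.3515),.191)
c=robot.read_camera("top");im=c["color"][:,:,::-1]
s=robot.read_camera("side")["color"][:,:,::-1]
o=np.hstack([cv2.resize(im[150:250,370:470],(400,400),interpolation=2),cv2.resize(s[100:200,190:290],(400,400),interpolation=2)])
cv2.imwrite("pics/g1.png",o)
E
```

```text
t 11.15 pos [ 0.5103 -0.3508  0.2556] psi -161.02 zaxis [-0.004  0.003 -1.   ] F [-0.  -0.2  0.1] op 0.0928 gf 0.0 q [-0.69  0.3   1.58 -0.    1.27 -2.59]
tool shift mm [-1.5 -1.4 64.6]
```

View pics/g1.png

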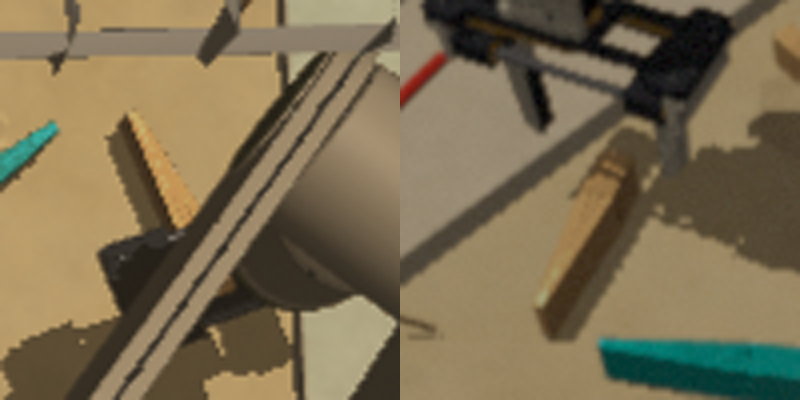

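The side crop shows the fingers on either side of the wedge's tail. I'll descend and grip.

Emit:
{"fn": "drive_tool", "kwargs": {"moves": [93,-1.5,-1.5,35,0,0,0,93,0,0,25,0,0,0,93,0,0,4,0,0,0,60,0,0,0,0,0,0,40,0,0,0,0,0,0,28,0,0,0,0,0,0,22,0,0,0,0,0,0,20,0,0,0,0,0,0], "grip_force": 30}}

```text
t: 12.05
tool_pos: [0.5136, -0.3526, 0.1962]
orientation: [-0.524, 3.097, -0.001]
force: [-0.5, -0.0, -0.1]
opening: 0.0575
gripper_force: 0.0
```

Emit:
{"fn": "drive_tool", "kwargs": {"moves": [10,0,0,0,0,0,0,10,0,0,0,0,0,0,10,0,0,0,0,0,0], "grip_force": 45}}

```text
t: 12.35
tool_pos: [0.5136, -0.3523, 0.1957]
orientation: [0.525, -3.097, -0.0]
force: [-0.2, 0.6, 0.8]
opening: 0.0337
gripper_force: 0.0
```

```bash
python3 - <<'E'
from h import *; from plant import robot
rel(robot.read_state(),(.512,-.3515),.191)
E
```

```text
t 12.35 pos [ 0.5136 -0.3523  0.1957] psi -160.75 zaxis [-0.  0. -1.] F [-0.2  0.6  0.8] op 0.0337 gf 0.0 q [-0.68  0.38  1.6   0.    1.17 -2.59]
tool shift mm [1.2 1.2 4.7]
```

Emit:
{"fn": "drive_tool", "kwargs": {"moves": [40,0,0,4,0,0,0,10,0,0,0,0,0,0,10,0,0,0,0,0,0,10,0,0,0,0,0,0,10,0,0,0,0,0,0,10,0,0,0,0,0,0]}}

```text
t: 12.95
tool_pos: [0.5136, -0.3522, 0.1916]
orientation: [0.526, -3.097, -0.0]
force: [0.2, 0.2, -0.9]
opening: 0.0248
gripper_force: 42.9
```

```bash
python3 - <<'E'
from h import *; from plant import robot
rel(robot.read_state(),(.512,-.3515),.191)
c=robot.read_camera("top")
W=cloud(c);m=np.zeros((400,640),bool);m[172:210,390:420]=1
P=W[m&(W[...,2]>.03)&(W[...,2]<.055)];q=P[:,:2].mean(0);u,s,vt=np.linalg.svd(P[:,:2]-q);print(len(P),np.degrees(np.arctan2(vt[0,1],vt[0,0])),P[:,:2].max(0))
E
```

```text
t 12.95 pos [ 0.5136 -0.3522  0.1916] psi -160.74 zaxis [-0.  0. -1.] F [ 0.2  0.2 -0.9] op 0.0248 gf 42.857691468670964 q [-0.68  0.38  1.6  -0.    1.16 -2.59]
tool shift mm [1.3 1.1 0.6]
169 -157.39982308211506 [ 0.62101226 -0.29940872]
```

Gripped: opening 24.8 mm, square to the tail. I'll lift it, turn it and carry it to the left end of the board.

Emit:
{"fn": "drive_tool", "kwargs": {"moves": [10,0,0,-43,0,0,0,10,0,0,-43,0,0,0,10,0,0,-43,0,0,0,10,0,0,0,0,0,8.5,10,0,0,0,0,0,8.5,10,0,0,0,0,0,8.5,10,0,0,0,0,0,8.5,10,0,0,0,0,0,8.5]}}

```text
t: 13.8
tool_pos: [0.5135, -0.3522, 0.3207]
orientation: [-0.642, -3.075, -0.0]
force: [0.8, -0.1, -0.3]
opening: 0.0249
gripper_force: 42.9
```

Emit:
{"fn": "drive_tool", "kwargs": {"moves": [10,0,0,0,0,0,8.5,10,0,0,0,0,0,8.5,10,0,0,0,0,0,8.5,10,0,0,0,0,0,8.5,10,0,0,0,0,0,8.5,10,0,0,0,0,0,8.5,10,0,0,0,0,0,8.5,10,0,0,0,0,0,0]}}

```text
t: 14.6
tool_pos: [0.5135, -0.3522, 0.3206]
orientation: [-2.079, -2.355, -0.0]
force: [-0.3, 0.1, -1.5]
opening: 0.0253
gripper_force: 42.9
```

```bash
python3 - <<'E'
from h import *; from plant import robot
rel(robot.read_state(),(.4962,.2365))
E
```

```text
t 14.6 pos [ 0.5135 -0.3522  0.3206] psi 97.11 zaxis [-0.  0. -1.] F [-0.3  0.1 -1.5] op 0.0253 gf 42.8632674459368 q [-0.68  0.24  1.52  0.    1.38 -0.81]
tool shift mm [5.863e+02 5.570e+01 1.000e-01]
```

Emit:
{"fn": "drive_tool", "kwargs": {"moves": [10,20,2,0,0,0,0,10,45,4.3,0,0,0,0,10,45,4.3,0,0,0,0,10,45,4.3,0,0,0,0,10,45,4.3,0,0,0,0,10,45,4.3,0,0,0,0,10,45,4.3,0,0,0,0,10,45,4.3,0,0,0,0]}}

```text
t: 15.4
tool_pos: [0.5027, -0.0141, 0.321]
orientation: [2.07, 2.362, 0.001]
force: [0.9, 0.7, -0.8]
opening: 0.0258
gripper_force: 42.9
```

Emit:
{"fn": "drive_tool", "kwargs": {"moves": [10,45,4.3,0,0,0,0,10,45,4.3,0,0,0,0,10,45,4.3,0,0,0,0,10,45,4.3,0,0,0,0,10,45,4.3,0,0,0,0,10,26,2.5,0,0,0,0,10,0,0,0,0,0,1.2,10,0,0,0,0,0,0]}}

```text
t: 16.2
tool_pos: [0.495, 0.2365, 0.3206]
orientation: [2.096, 2.34, -0.001]
force: [-0.7, -0.4, -0.6]
opening: 0.0252
gripper_force: 42.9
```

Emit:
{"fn": "drive_tool", "kwargs": {"moves": [10,0,0,40,0,0,0,10,0,0,30,0,0,0,10,0,0,10,0,0,0,10,0,0,0,0,0,0]}}

```text
t: 16.6
tool_pos: [0.4946, 0.2348, 0.2391]
orientation: [-2.1, -2.334, 0.005]
force: [-0.0, 0.0, -0.6]
opening: 0.0254
gripper_force: 42.9
```

```bash
python3 - <<'E'
from h import *; from plant import robot
rel(robot.read_state(),(.4962,.2365),.2046)
c=robot.read_camera("top");im=c["color"][:,:,::-1];np.savez("pics/top3.npz",**c)
o=cv2.resize(im[165:245,178:318],None,fx=5.5,fy=5.5,interpolation=2);cv2.imwrite("pics/i1.png",np.clip(o*1.4,0,255).astype(np.uint8))
E
```

```text
t 16.6 pos [0.4946 0.2348 0.2391] psi 96.06 zaxis [-0.004 -0.001 -1.   ] F [-0.   0.  -0.6] op 0.0254 gf 42.85616227425635 q [ 0.35  0.14  1.8  -0.    1.21  0.24]
tool shift mm [ 1.6  1.9 34.5]
```

View pics/i1.png

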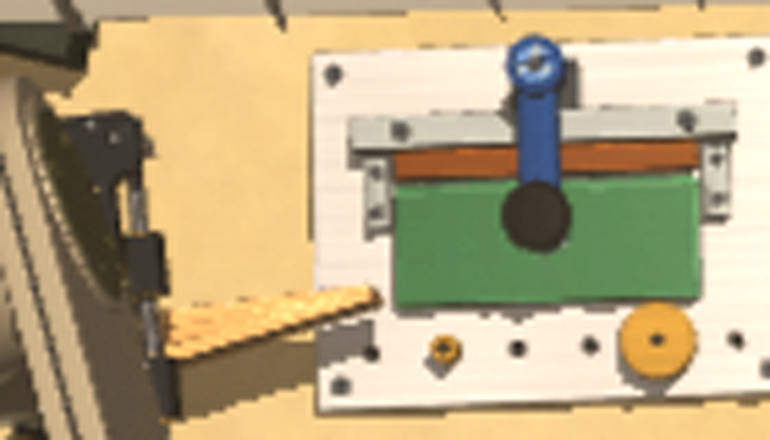

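The wedge is held about 4-5° askew in the pads: its tile-side edge slopes 6.5° in the picture, against 1.9° for the tile. I'll measure that precisely.

```bash
cat >> h.py <<'E'
def wed(c,z0,z1,yr,zt):
    W=cloud(c);m=(W[...,2]>z0)&(W[...,2]<z1)&(W[...,0]>.42)&(W[...,0]<.56)&(W[...,1]>yr[0])&(W[...,1]<yr[1])
    v,u=np.nonzero(m);P=np.array([ray(c,a,b,zt)[:2] for a,b in zip(u,v)])
    L=[];U=[]
    for col in np.unique(u):
        k=u==col
        if k.sum()>2: L.append(P[k][:,:2][P[k][:,0].argmin()]);U.append(P[k][:,:2][P[k][:,0].argmax()])
    out=[]
    for E in(np.array(L),np.array(U)):
        f=np.polyfit(E[:,1],E[:,0],1);out.append(f);print("edge x=a+b*y slope deg",np.degrees(np.arctan(f[0])).round(2),"x at dog y",np.polyval(f,.088).round(4),"n",len(E))
    print("tip y",P[:,1].min(),"medz",np.median(W[m][:,2]))
E
python3 - <<'E'
from h import *
c=np.load("pics/top3.npz");wed(c,.065,.11,(.08,.205),.087)
E
```

```text
edge x=a+b*y slope deg -15.61 x at dog y 0.5185 n 35
edge x=a+b*y slope deg -6.31 x at dog y 0.5218 n 35
tip y 0.11475204054100419 medz 0.08668143444955603
```

Emit:
{"fn": "drive_tool", "kwargs": {"moves": [10,0,0,0,0,0,5.1,10,0,4,20,0,0,0,10,0,0,12,0,0,0,10,0,0,2,0,0,0,10,0,0,0,0,0,0]}}

```text
t: 17.15
tool_pos: [0.4992, 0.2361, 0.207]
orientation: [-2.202, -2.24, 0.0]
force: [0.8, 0.2, -1.5]
opening: 0.0252
gripper_force: 42.9
```

```bash
python3 - <<'E'
from h import *; from plant import robot
rel(robot.read_state(),(.4986,.2348),.2046)
c=robot.read_camera("top");wed(c,.04,.075,(.08,.205),.053)
E
```

```text
t 17.15 pos [0.4992 0.2361 0.207 ] psi 90.97 zaxis [-0. -0. -1.] F [ 0.8  0.2 -1.5] op 0.0252 gf 42.857696930877864 q [0.35 0.19 1.8  0.   1.15 0.33]
tool shift mm [-1.3 -0.6  2.4]
edge x=a+b*y slope deg -10.98 x at dog y 0.5124 n 34
edge x=a+b*y slope deg -1.37 x at dog y 0.5142 n 34
tip y 0.09035771914115534 medz 0.054633673413711746
```

Emit:
{"fn": "drive_tool", "kwargs": {"moves": [10,0,-2.5,2,0,0,0,10,-12,0,0,0,0,0,10,-12,0,0,0,0,0,10,-12,0,0,0,0,0,10,-9,0,0,0,0,0,10,0,0,0,0,0,0]}}

```text
t: 17.8
tool_pos: [0.4976, 0.1896, 0.2048]
orientation: [2.205, 2.238, -0.0]
force: [-0.3, -0.3, -0.9]
opening: 0.0252
gripper_force: 42.9
```

```bash
python3 - <<'E'
from h import *; from plant import robot
rel(robot.read_state(),(.4986,.2348),.2046)
c=robot.read_camera("top");im=c["color"][:,:,::-1];wed(c,.042,.07,(.05,.16),.053)
o=cv2.resize(im[190:240,210:310],None,fx=8,fy=8,interpolation=2);cv2.imwrite("pics/i2.png",np.clip(o*1.4,0,255).astype(np.uint8))
E
```

```text
t 17.8 pos [0.4976 0.1896 0.2048] psi 90.86 zaxis [-0. -0. -1.] F [-0.3 -0.3 -0.9] op 0.0252 gf 42.85794619470835 q [ 0.27  0.14  1.86 -0.    1.14  0.25]
tool shift mm [45.1  1.7  0.1]
edge x=a+b*y slope deg -10.27 x at dog y 0.5016 n 34
edge x=a+b*y slope deg -1.22 x at dog y 0.5113 n 34
tip y 0.07171335999555437 medz 0.05261330972583491
```

View pics/i2.png

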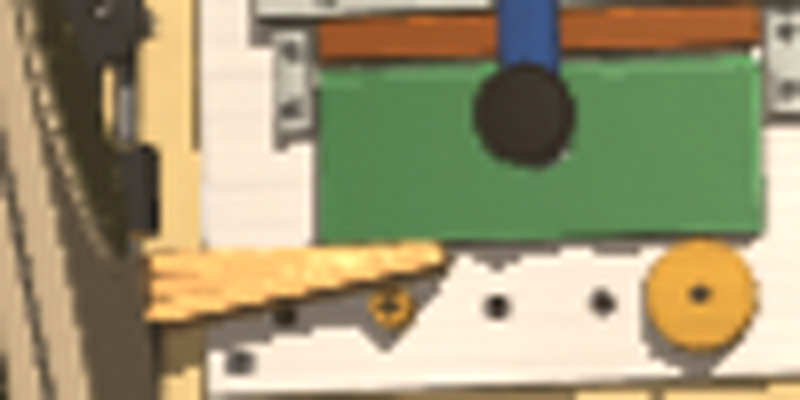

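The wedge's tip is past the dog at (390,307), and its tile side is parallel to the tile edge. I'll push on gently.

Emit:
{"fn": "drive_tool", "kwargs": {"moves": [10,-6,0,0,0,0,0,10,-6,0,0,0,0,0,10,-4,0.5,0,0,0,0,10,0,0,0,0,0,0]}}

```text
t: 18.25
tool_pos: [0.4984, 0.1748, 0.2048]
orientation: [2.203, 2.239, 0.0]
force: [1.0, -0.9, -1.5]
opening: 0.0253
gripper_force: 43.0
```

Emit:
{"fn": "drive_tool", "kwargs": {"moves": [10,-4,0.7,0,0,0,0,10,-4,0.7,0,0,0,0,10,0,0,0,0,0,0]}}

```text
t: 18.55
tool_pos: [0.5003, 0.1676, 0.2052]
orientation: [2.203, 2.24, 0.004]
force: [2.6, 3.3, -2.2]
opening: 0.0252
gripper_force: 43.7
```

Emit:
{"fn": "drive_tool", "kwargs": {"moves": [10,-4,0.7,0,0,0,0,10,0,0,0,0,0,0]}}

```text
t: 18.75
tool_pos: [0.5011, 0.1643, 0.2054]
orientation: [-2.202, -2.239, -0.006]
force: [2.6, 8.0, -1.8]
opening: 0.025
gripper_force: 43.4
```

Emit:
{"fn": "drive_tool", "kwargs": {"moves": [10,-4,0.7,0,0,0,0,10,-4,0.7,0,0,0,0,10,0,0,0,0,0,0]}}

```text
t: 19.05
tool_pos: [0.5028, 0.1567, 0.2057]
orientation: [-2.202, -2.24, -0.008]
force: [3.8, 11.2, -0.9]
opening: 0.0249
gripper_force: 44.0
```

Emit:
{"fn": "drive_tool", "kwargs": {"moves": [10,-3,0.5,0,0,0,0,10,0,0,0,0,0,0]}}

```text
t: 19.25
tool_pos: [0.5034, 0.1539, 0.2058]
orientation: [-2.202, -2.24, -0.009]
force: [3.0, 11.7, -1.9]
opening: 0.025
gripper_force: 43.8
```

```bash
python3 - <<'E'
from h import *; from plant import robot
rel(robot.read_state(),(.5,.148),.2046)
c=robot.read_camera("top");im=c["color"][:,:,::-1];wed(c,.042,.07,(.03,.13),.053)
o=cv2.resize(im[190:240,210:310],None,fx=8,fy=8,interpolation=2);cv2.imwrite("pics/i3.png",np.clip(o*1.4,0,255).astype(np.uint8))
E
```

```text
t 19.25 pos [0.5034 0.1539 0.2058] psi 90.98 zaxis [ 0.003  0.004 -1.   ] F [ 3.  11.7 -1.9] op 0.025 gf 43.833636540948646 q [0.2  0.13 1.88 0.   1.14 0.18]
tool shift mm [-5.9 -3.5  1.1]
edge x=a+b*y slope deg -8.49 x at dog y 0.5004 n 34
edge x=a+b*y slope deg -1.46 x at dog y 0.5153 n 34
tip y 0.031724086022583683 medz 0.052903646279427
```

View pics/i3.png

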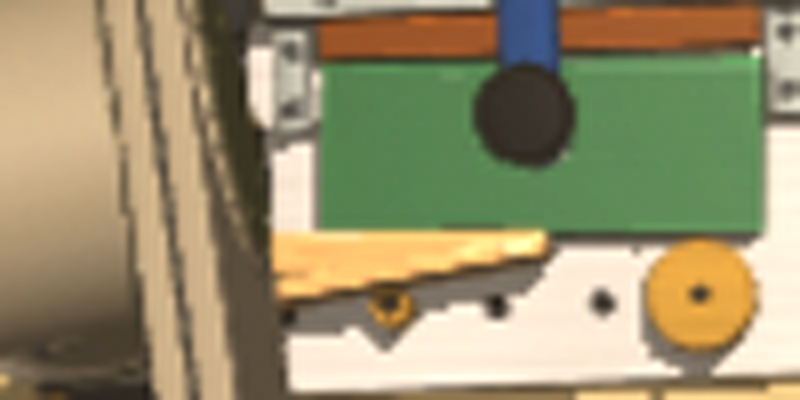

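The tile has moved up and the line between tile and strip has nearly closed; the wedge tip is at (548,245). I'll keep pushing until the force climbs.

Emit:
{"fn": "drive_tool", "kwargs": {"moves": [10,-3,0.5,0,0,0,0,10,0,0,0,0,0,0]}}

```text
t: 19.5
tool_pos: [0.504, 0.1511, 0.2058]
orientation: [-2.202, -2.239, -0.009]
force: [3.3, 13.9, -1.3]
opening: 0.0245
gripper_force: 43.7
```

Emit:
{"fn": "drive_tool", "kwargs": {"moves": [10,-3,0.5,0,0,0,0,10,0,0,0,0,0,0]}}

```text
t: 19.7
tool_pos: [0.5043, 0.1488, 0.2059]
orientation: [-2.201, -2.238, -0.01]
force: [0.9, 18.1, 0.5]
opening: 0.0246
gripper_force: 43.8
```

Emit:
{"fn": "drive_tool", "kwargs": {"moves": [10,-2,0.3,0,0,0,0,10,0,0,0,0,0,0], "grip_force": 55}}

```text
t: 19.9
tool_pos: [0.5044, 0.1478, 0.206]
orientation: [-2.199, -2.238, -0.012]
force: [-0.8, 25.9, 1.7]
opening: 0.025
gripper_force: 53.7
```

Force is rising steeply, which suggests flush. A little more, then verify.

Emit:
{"fn": "drive_tool", "kwargs": {"moves": [10,-1.5,0.3,0,0,0,0,10,0,0,0,0,0,0,10,0,0,0,0,0,0]}}

```text
t: 20.2
tool_pos: [0.5045, 0.147, 0.206]
orientation: [-2.198, -2.237, -0.012]
force: [-2.2, 29.1, 2.4]
opening: 0.0247
gripper_force: 53.8
```

Emit:
{"fn": "drive_tool", "kwargs": {"moves": [10,-1,0.3,0,0,0,0,10,0,0,0,0,0,0,10,0,0,0,0,0,0]}}

```text
t: 20.5
tool_pos: [0.5045, 0.1465, 0.206]
orientation: [-2.197, -2.237, -0.013]
force: [-4.3, 32.8, 4.0]
opening: 0.0248
gripper_force: 53.9
```

```bash
python3 - <<'E'
from h import *; from plant import robot
rel(robot.read_state(),(.5,.148),.2046)
c=robot.read_camera("top");im=c["color"][:,:,::-1]
s=robot.read_camera("side")["color"][:,:,::-1]
o=np.vstack([cv2.resize(im[188:236,240:320],(750,300),interpolation=2)[:, :],cv2.resize(s[205:285,290:390],(375,300),interpolation=2).repeat(2,1)])
cv2.imwrite("pics/i4.png",np.clip(o*1.4,0,255).astype(np.uint8))
E
```

```text
t 20.5 pos [0.5045 0.1465 0.206 ] psi 91.03 zaxis [ 0.001  0.01  -1.   ] F [-4.3 32.8  4. ] op 0.0248 gf 53.89355288440129 q [0.18 0.12 1.88 0.01 1.14 0.16]
tool shift mm [ 1.5 -4.5  1.4]
```

View pics/i4.png

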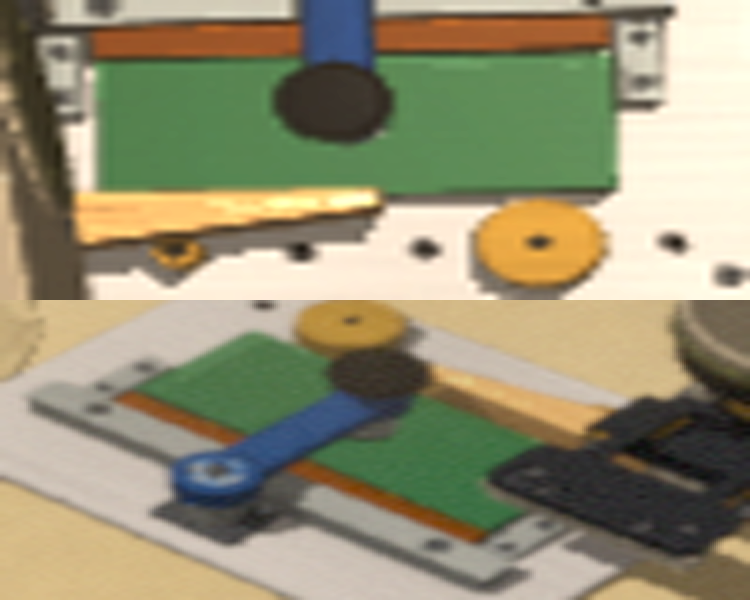

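```bash
python3 - <<'E'
from h import *; from plant import robot
ims=[robot.read_camera("top") for _ in range(4)]
def gap(c,col):
    u0=np.r_[254:268,282:303];R=[]
    for u in u0:
        p=cv2.resize(col[188:232,u:u+1].astype(np.float32),(1,440),interpolation=cv2.INTER_LINEAR)[:,0]
        g=p[:,1]-p[:,0]           # green - red: + on tile, - on strip
        i=np.where(g>0.35*g.max())[0]; top=i[0]/10
        o=p[:,0]-p[:,2]; k=np.where(o[:i[0]]>0.5*o[:i[0]].max())[0]; sb=k[-1]/10; st=k[0]/10
        lum=p.sum(1)[max(i[0]-15,0):i[0]+10].min()
        R.append((u,top+188,sb+188,st+188,lum))
    R=np.array(R)
    # distances in mm at z=.027: strip far edge -> tile top edge
    d=[(ray(c,u,b-.45,.027)[0]-ray(c,u,a-.45,.027)[0])*1e3 for u,a,b in R[:,[0,1,3]]]
    e=[(ray(c,u,b-.45,.027)[0]-ray(c,u,a-.45,.027)[0])*1e3 for u,a,b in R[:,[0,1,2]]]
    d=np.array(d);e=np.array(e)
    for n,s in(("left",slice(0,7)),("midL",slice(7,14)),("midR",slice(14,24)),("right",slice(24,35))): print(n,d[s].mean().round(2),e[s].mean().round(2),R[s,4].mean().round(0))
c0=np.load("pics/top0.npz");print("start");gap(c0,c0["color"])
c3=np.load("pics/top3.npz");print("after hold-down");gap(c3,c3["color"])
print("now");gap(ims[0],np.mean([c["color"] for c in ims],0))
rel(robot.read_state(),(.5,.148),.2046)
E
```

```text
start
left 18.12 4.29 117.0
midL 17.5 3.2 140.0
midR 18.46 4.4 126.0
right 17.48 3.8 156.0
after hold-down
left 18.0 4.21 121.0
midL 17.46 3.16 147.0
midR 18.43 4.37 133.0
right 17.48 3.73 167.0
now
left 15.74 2.18 129.0
midL 15.63 1.56 156.0
midR 16.33 2.38 126.0
right 16.59 2.96 141.0
t 20.8 pos [0.5045 0.1465 0.206 ] psi 91.03 zaxis [ 0.001  0.01  -1.   ] F [-4.1 32.5  3.8] op 0.0248 gf 53.89209083339665 q [0.18 0.12 1.88 0.01 1.14 0.16]
tool shift mm [ 1.5 -4.5  1.4]
```

The left end of the tile closed by about 2.4 mm but the right end by only about 0.9 mm: the tile is yawed, following the wedge's yaw. I'll turn the wedge slightly about the dog so its tip presses the tile further right.

Emit:
{"fn": "drive_tool", "kwargs": {"moves": [10,0,-0.6,0,0,0,-0.7,10,0,-0.6,0,0,0,-0.7,10,-0.5,0,0,0,0,0,10,0,0,0,0,0,0]}}

```text
t: 21.2
tool_pos: [0.5039, 0.1459, 0.2061]
orientation: [-2.171, -2.264, -0.015]
force: [0.7, 32.2, -0.6]
opening: 0.0247
gripper_force: 54.2
```

```bash
cat > gap.py <<'E'
from h import *; from plant import robot
def gap(c,col):
    R=[]
    for u in np.r_[254:268,282:303]:
        p=cv2.resize(col[188:232,u:u+1].astype(np.float32),(1,440),interpolation=cv2.INTER_LINEAR)[:,0]
        g=p[:,1]-p[:,0];i=np.where(g>0.35*g.max())[0];o=p[:,0]-p[:,2];k=np.where(o[:i[0]]>0.5*o[:i[0]].max())[0]
        b=np.where(g>0.5*g.max())[0][-1]
        X=[ray(c,u,188+q/10-.45,.027)[0]*1e3 for q in(k[0],i[0],b)];R.append((X[0]-X[1],X[0]-X[2]))
    R=np.array(R);return np.array([R[s].mean(0) for s in(slice(0,7),slice(7,14),slice(14,24),slice(24,35))]).round(2)
c0=np.load("pics/top0.npz");c3=np.load("pics/top3.npz");g0=(gap(c0,c0["color"])+gap(c3,c3["color"]))/2
ims=[robot.read_camera("top") for _ in range(4)];g=gap(ims[0],np.mean([c["color"] for c in ims],0))
print("closed L..R (far edge; near edge)",(g0-g).T.round(2).tolist(),"abs",g[:,0])
rel(robot.read_state(),(.5,.148),.2046)
E
python3 gap.py
```

```text
closed L..R (far edge; near edge) [[2.4, 1.97, 2.14, 1.29], [6.06, 5.83, 1.98, 2.28]] abs [15.66 15.51 16.3  16.19]
t 21.4 pos [0.504  0.1459 0.2061] psi 92.42 zaxis [ 0.003  0.01  -1.   ] F [ 0.2 31.8 -0.6] op 0.0244 gf 54.159985184669495 q [0.18 0.12 1.88 0.01 1.13 0.13]
tool shift mm [ 2.3 -3.9  1.5]
```

Emit:
{"fn": "drive_tool", "kwargs": {"moves": [10,0,-0.6,0,0,0,-0.7,10,0,-0.6,0,0,0,-0.7,10,-0.7,0,0,0,0,0,10,0,0,0,0,0,0]}}

```text
t: 21.8
tool_pos: [0.5031, 0.1449, 0.2062]
orientation: [-2.144, -2.291, -0.016]
force: [3.4, 30.8, -1.4]
opening: 0.0242
gripper_force: 54.3
```

```bash
python3 gap.py
```

```text
closed L..R (far edge; near edge) [[2.63, 2.21, 3.0, 2.43], [6.3, 6.21, 3.34, 3.05]] abs [15.43 15.27 15.45 15.05]
t 22.0 pos [0.5031 0.1449 0.2062] psi 93.81 zaxis [ 0.004  0.01  -1.   ] F [ 4.3 30.1 -1.5] op 0.0246 gf 54.32007372379303 q [0.18 0.12 1.89 0.01 1.13 0.11]
tool shift mm [ 3.3 -2.9  1.6]
```

Emit:
{"fn": "drive_tool", "kwargs": {"moves": [10,0,-0.4,0,0,0,-0.5,10,-0.8,0,0,0,0,0,10,0,0,0,0,0,0]}}

```text
t: 22.3
tool_pos: [0.503, 0.1444, 0.2063]
orientation: [-2.134, -2.3, -0.018]
force: [5.1, 33.6, -2.3]
opening: 0.0244
gripper_force: 54.6
```

```bash
python3 gap.py
```

```text
closed L..R (far edge; near edge) [[2.59, 2.24, 3.1, 2.46], [6.26, 6.1, 3.36, 3.07]] abs [15.47 15.24 15.35 15.02]
t 22.5 pos [0.503  0.1444 0.2063] psi 94.31 zaxis [ 0.005  0.011 -1.   ] F [ 5.1 33.6 -2.3] op 0.0245 gf 54.59893047809601 q [0.18 0.11 1.89 0.01 1.13 0.1 ]
tool shift mm [ 3.8 -2.7  1.7]
```

The gap is now uniform along the length (15.0-15.5 everywhere) and no longer changes as I push, so the tile is flush. One last small push, then hand in.

Emit:
{"fn": "drive_tool", "kwargs": {"moves": [10,-0.6,0,0,0,0,0,10,0,0,0,0,0,0,10,0,0,0,0,0,0,10,0,0,0,0,0,0,10,0,0,0,0,0,0]}}

```text
t: 23.0
tool_pos: [0.503, 0.1442, 0.2064]
orientation: [-2.133, -2.3, -0.019]
force: [2.9, 35.8, -3.1]
opening: 0.0242
gripper_force: 54.6
```

```bash
python3 gap.py; python3 - <<'E'
from h import *; from plant import robot
for n in("top","side"):
    W=cloud(robot.read_camera(n));d=np.linalg.norm(W[...,:2]-[.547,.037],axis=-1);P=W[(d<.013)&(W[...,2]>.085)&(W[...,2]<.15)];print("knob",n,len(P),np.median(P,0) if len(P) else 0)
print(robot.close_job())
E
```

```text
closed L..R (far edge; near edge) [[2.59, 2.21, 3.12, 2.46], [6.26, 6.21, 3.39, 3.14]] abs [15.47 15.27 15.32 15.02]
t 23.2 pos [0.503  0.1442 0.2064] psi 94.32 zaxis [ 0.005  0.012 -1.   ] F [ 4.4 35.9 -2.8] op 0.024 gf 54.59866404533386 q [0.18 0.11 1.89 0.01 1.13 0.1 ]
tool shift mm [ 4.  -2.7  1.8]
knob top 81 [0.54726624 0.03581831 0.10567544]
knob side 89 [0.54753501 0.03752155 0.10629503]
the job is handed in; nothing more can be done
None
```

I handed the job in at about 23 s: the tile measures flush along its length and I'm still holding the wedge and pushing it with about 36 N. The hold-down was pushed to a rigid stop (no give at 65 N), but its knob reads about 2 mm above the stated 104 mm, so "fully down" rests on that stop.

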